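# Load a centrifuge rotor in balance

### The job

Load the four-place centrifuge rotor so that it is balanced: stand the two tall slim tubes in two cups that face each other across the hub, and the two short wide jars in the other two facing cups, one container in each cup, right down on the cup's floor. Keep them upright and set them down rather than dropping them. Leave the square bottle where it stands.

Things in the scene. Friction and masses are not known exactly. Their poses are not given: they have to be found in the camera images.
- tube_a: Tall slim sample tube: round white body 38 mm across with a blue ribbed screw cap 40 mm across and 24 mm high; 118 mm tall over all, about 0.13 kg, standing upright on the bench on its flat foot. Origin at the centre of its underside, z up its axis. Its twin, the same in every way, is tube_b.
- tube_b: Tall slim sample tube: round white body 38 mm across with a blue ribbed screw cap 40 mm across and 24 mm high; 118 mm tall over all, about 0.13 kg, standing upright on the bench on its flat foot. Origin at the centre of its underside, z up its axis. Its twin, the same in every way, is tube_a.
- jar_a: Short wide sample jar: round white body 46 mm across with a blue ribbed screw cap 50 mm across and 24 mm high; 76 mm tall over all, about 0.12 kg, standing upright on the bench on its flat foot. Origin at the centre of its underside, z up its axis. Its twin, the same in every way, is jar_b.
- jar_b: Short wide sample jar: round white body 46 mm across with a blue ribbed screw cap 50 mm across and 24 mm high; 76 mm tall over all, about 0.12 kg, standing upright on the bench on its flat foot. Origin at the centre of its underside, z up its axis. Its twin, the same in every way, is jar_a.
- cup0: One of the four identical round open aluminium cups of the rotor, fixed: 68 mm outside, 62 mm bore, 34 mm high; its inner floor is 6 mm above its underside (16 mm above the bench) and its rim 44 mm above the bench. Origin at the centre of its underside, 88 mm from the rotor's axis. The cup facing it across the hub is cup2.
- cup1: One of the four identical round open aluminium cups of the rotor, fixed: 68 mm outside, 62 mm bore, 34 mm high; its inner floor is 6 mm above its underside (16 mm above the bench) and its rim 44 mm above the bench. Origin at the centre of its underside, 88 mm from the rotor's axis. The cup facing it across the hub is cup3.
- cup2: One of the four identical round open aluminium cups of the rotor, fixed: 68 mm outside, 62 mm bore, 34 mm high; its inner floor is 6 mm above its underside (16 mm above the bench) and its rim 44 mm above the bench. Origin at the centre of its underside, 88 mm from the rotor's axis. The cup facing it across the hub is cup0.
- cup3: One of the four identical round open aluminium cups of the rotor, fixed: 68 mm outside, 62 mm bore, 34 mm high; its inner floor is 6 mm above its underside (16 mm above the bench) and its rim 44 mm above the bench. Origin at the centre of its underside, 88 mm from the rotor's axis. The cup facing it across the hub is cup1.
- rotor: Four-place centrifuge rotor lying on its round grey stand (252 mm across, 10 mm thick), fixed to the bench. Dark hub in the middle with a bright spindle stub, top 54 mm above the bench; four dark arms, up to 34 mm above the bench, run out between the four cups, which stand in a square around the hub. Origin at the centre of the stand's underside, on the rotor's axis; its x axis points to cup0 and its y axis to cup1.
- square_bottle: Square white bottle, 52 by 52 mm and 70 mm high, with a narrower round blue cap (36 mm across) up to 92 mm, standing on the bench. It has no partner and does not go into the rotor. Origin at the centre of its underside.
Mind the look-alikes: they are no part of the job. What is shaped like the jar_a but green is not meant.

How it is judged:
By the outcome, as a careful person would: the job done as asked, in the order asked, and still so for the second after the job is handed in, with the robot touching nothing.
It also fails if it takes over 115 s, if anything falls off the work surface, if the arm or the gripper's body presses on something with over 40 N, if the wrist force passes 120 N, or if a joint passes its speed limit or range.

### The arm

A 6-joint arm with a two-finger parallel gripper is mounted at the origin on the work surface. World frame = base frame: x ahead of the robot, y to its left, z up, the work surface at z = 0. Lengths are in m, angles in rad, forces in N, time in s.
With the tool pointing down it reaches from about 0.425 to 0.95 m from the base axis. Payload 14.7 kg.
Tool frame: the origin (TCP) lies midway between the tips of the shut fingers; the grasp point (between the pads) lies 19 mm behind it (manip.tcp_to_grasp is the distance from the TCP to the grasp point, in m); z points along the fingers, y is the direction in which the jaws open and shut (so a half turn about z gives the same grasp; the last joint's range is limited). The gripper opens to 85 mm and grips with 20 to 120 N. Pads are 22 mm wide; open, the fingers measure 114 mm over their backs; the gripper's body (76 mm by 85 mm) begins 54 mm behind the grasp point. The pads swing forward as they close: fully open they stand 13 mm farther back than shut.
Start: joints at [-1.301, 0.48, 1.596, -0, 1.065, -0.047], TCP at [0.203, -0.618, 0.231] pointing down, gripper open.
Joint ranges: [-2.75, 2.75], [-0.82, 2.05], [0.23, 2.67], [-1.56, 4.7], [0.09, 2.69], [-2.92, 2.92]. Speed limits (rad/s): [1.89, 1.89, 2.39, 3.01, 3.01, 3.01].

### API

Orientations are given as a 3x3 rotation matrix whose columns are the frame's x, y, z axes.
In Python, from cell import manip gives the robot as it stands.
- The arm moves only by the tool carry_out, never from a script. Its argument "motion" is a list that holds one entry, the list of rows, each a list of 4 numbers: the shift along the tool's x, y, z in m, then the turn about the tool's z in degrees. In form: [[[x, y, z, spin], ...]]. A call has 1 to 8 rows; each row is the pose to reach, as a shift and turn from the pose measured when the call began, along the tool's axes at that moment; what a row does not reach only later rows make up. A row lasts 1/8 s, in which the tool goes at most 62.5 mm and 10.7 degrees, less where a joint would pass 70% of its speed; a pose out of reach is approached as far as the arm can. A call with a gripper value outside its range is refused whole. "claw" is the finger opening in m, from 0 to 0.0854, set as the call begins (left out, the last holds). The fingers move at their own pace and stop on an object; the grip force is fixed at half the most. Time passes only in rows, so rows that repeat a pose let the fingers close. It gives the time, the measured TCP pose, the force and the opening at its end, in the units of the state.
- manip.get_state(): the state, without advancing time (a new reading comes with each control period).
- manip.grab_frame(name): name is "scene" or "top" or "wrist"; returns the picture (384x512x3 uint8, red, green, blue); there is no depth.
- manip.get_calibration(name): a dict with "K" (3x3 intrinsics, pixels), "rvec" (rotation vector, rad) and "tvec" (3), from world to camera coordinates, as OpenCV has them. Camera axes: x right, y down, z forward; pixel columns grow to the right and rows downward; lengths in m; the calibration is good to about 2 mm. A picture is of the moment at which its call begins: read the wrist's pose just before it. get_calibration takes no time and is no camera call; for the wrist camera it gives the pose at the moment of the call.
- manip.finish_job(): hands the job in, once; it reports no verdict.
Trained networks look in the newest picture that a camera, given by its name, has taken for a name from the list of things; names that differ only in an ending like _2 or _b are one class to them, and where a whole thing is asked for, a point or a joint stands for the part that bears it (a point fixed in the world has none). Each returns a list of dicts, best first, with "p" (0 to 1); they miss things now and then, are a little off and sometimes report something else, mostly with a low value. They report only what shows in the picture. A call takes as long as a camera call. They do not tell look-alikes from the thing itself.
- manip.cut_out(camera, query): "mask" (384x512 bool, what is visible of it) and "at" ([column, row] in pixels, amid what is visible of it).
The state is a dict: "time": time; "joint_positions": joint angles; "qd": joint speeds; "tau": joint torques, N m; "tcp_pos": TCP position; "tcp_rot": TCP orientation; "force": force on the tool from outside, world axes, zero at the start; "torque": the same for the moment, N m; "opening": finger opening in m.
Only numpy, scipy, OpenCV 4.12 (cv2) and the standard library are available. Lean on these libraries where they do the work, as an engineer would, in place of code of your own. Each camera call takes 0.05 s, during which the arm holds its last target.

## Working session

There is one attempt and no reset: what is moved stays moved. The work goes in short steps, Python scripts to look and compute and a tool call to move; the robot and the scene stay as the last step left them, time stands still between calls to the robot, and variables do not carry over. Pictures are saved under pics/ and viewed, and the job is handed in when it is done.

Besides the shell and the picture viewer there is one more tool, called after "Emit:" as a command line: name --argument value ..., lists and objects as JSON in quotes. carry_out: Moves the arm, as the interface text tells. Its arguments: {"type":"object","properties":{"motion":{"type":"array"},"claw":{"type":"number"}},"required":["motion"]}

```bash
ls; mkdir -p pics; python3 - <<'E'
from cell import manip
import cv2,numpy as np
print({k:np.round(v,3) for k,v in manip.get_state().items()})
for n in ["scene","top"]:
    cv2.imwrite(f"pics/{n}0.png",cv2.cvtColor(manip.grab_frame(n),cv2.COLOR_RGB2BGR))
    c=manip.get_calibration(n);print(n,c)
E
```

```text
pics
{'time': np.float64(0.0), 'joint_positions': array([-1.301,  0.481,  1.597, -0.   ,  1.065, -0.047]), 'qd': array([-0.   ,  0.   , -0.001, -0.001, -0.   , -0.   ]), 'tau': array([-5.0000e-03, -9.5065e+01, -4.3019e+01, -0.0000e+00,  1.3000e-02,
        0.0000e+00]), 'tcp_pos': array([ 0.202, -0.617,  0.231]), 'tcp_rot': array([[ 0.95 ,  0.311, -0.   ],
       [ 0.311, -0.95 ,  0.001],
       [ 0.   , -0.001, -1.   ]]), 'force': array([-0.456, -0.618,  0.339]), 'torque': array([ 0.029, -0.014,  0.024]), 'opening': np.float64(0.086)}
scene {'K': array([[408.86717805,   0.        , 256.0117905 ],
       [  0.        , 408.86717805, 192.178366  ],
       [  0.        ,   0.        ,   1.        ]]), 'rvec': array([ 1.06290121,  2.62476761, -0.77252357]), 'tvec': array([ 0.41091399, -0.26309402,  1.25776431])}
top {'K': array([[482.83862794,   0.        , 255.95382486],
       [  0.        , 482.83862794, 190.78296983],
       [  0.        ,   0.        ,   1.        ]]), 'rvec': array([ 2.10515784, -2.12965791,  0.1594217 ]), 'tvec': array([-0.03117959,  0.56562561,  1.05339919])}
```

View pics/scene0.png

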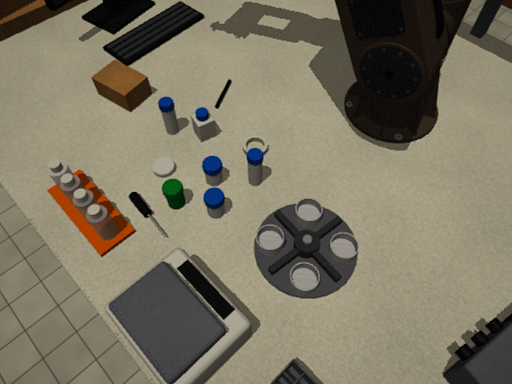

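View pics/top0.png

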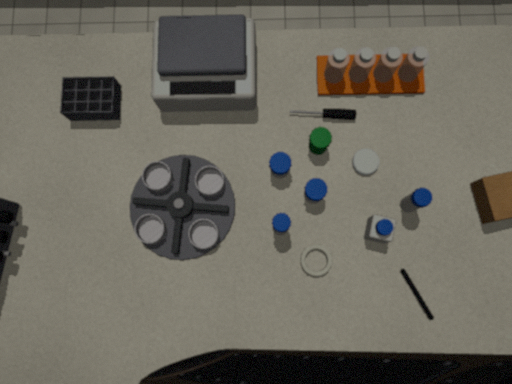

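```bash
cat > h.py <<'E'
from cell import manip
import cv2,numpy as np
def ray(cal,uv):
    R=cv2.Rodrigues(cal["rvec"])[0]; d=R.T@np.linalg.inv(cal["K"])@np.array([uv[0],uv[1],1.]); c=-R.T@cal["tvec"]; return c,d
def atz(cal,uv,z):
    c,d=ray(cal,uv); return c+d*(z-c[2])/d[2]
def proj(cal,P):
    return cv2.projectPoints(np.array(P,float).reshape(-1,3),cal["rvec"],cal["tvec"],cal["K"],None)[0].reshape(-1,2)
E
python3 - <<'E'
from h import *
for n in ["top","scene"]:
  cal=manip.get_calibration(n)
  manip.grab_frame(n)
  for q,z in [("tube_a",.118),("jar_a",.076),("square_bottle",.092),("rotor",.03),("cup0",.044)]:
    for r in manip.cut_out(n,q):
        print(n,q,round(r["p"],2),r["at"],r["mask"].sum(),np.round(atz(cal,r["at"],z),3))
E
```

```text
top tube_a 0.97 [415.3, 200.7] 553 [ 0.527 -0.376  0.118]
top jar_a 0.88 [276.1, 164.9] 481 [ 0.619 -0.084  0.076]
top jar_a 0.71 [318.9, 139.4] 474 [ 0.677 -0.182  0.076]
top jar_a 0.66 [311.7, 189.6] 498 [ 0.561 -0.162  0.076]
top jar_a 0.25 [154.5, 175.2] 753 [0.599 0.19  0.076]
top square_bottle 0.68 [379.7, 228.0] 728 [ 0.473 -0.304  0.092]
top rotor 0.76 [181.0, 205.4] 5884 [0.537 0.137 0.03 ]
top rotor 0.61 [277.5, 165.0] 468 [ 0.629 -0.088  0.03 ]
top cup0 0.81 [207.8, 181.8] 721 [0.589 0.073 0.044]
top cup0 0.79 [157.0, 174.3] 741 [0.608 0.192 0.044]
top cup0 0.78 [203.4, 233.5] 739 [0.47  0.082 0.044]
top cup0 0.66 [150.2, 230.8] 768 [0.477 0.204 0.044]
scene tube_a 0.88 [257.6, 167.1] 545 [ 0.511 -0.056  0.118]
scene tube_a 0.69 [168.2, 117.3] 502 [ 0.567 -0.337  0.118]
scene jar_a 0.92 [213.9, 170.0] 508 [ 0.575 -0.149  0.076]
scene jar_a 0.86 [173.7, 194.7] 525 [ 0.695 -0.161  0.076]
scene jar_a 0.72 [213.6, 202.0] 532 [ 0.638 -0.077  0.076]
scene jar_a 0.26 [305.4, 253.1] 4960 [0.578 0.167 0.076]
scene square_bottle 0.96 [203.5, 125.1] 618 [ 0.505 -0.271  0.092]
scene rotor 0.79 [306.6, 253.7] 4733 [0.559 0.159 0.03 ]
scene cup0 0.93 [302.1, 280.1] 820 [0.619 0.198 0.044]
scene cup0 0.93 [302.5, 210.2] 687 [0.486 0.077 0.044]
scene cup0 0.92 [341.2, 247.3] 761 [0.495 0.208 0.044]
scene cup0 0.75 [271.9, 240.3] 720 [0.598 0.082 0.044]
```

```bash
cat > fit.py <<'E'
from h import *
from scipy.optimize import minimize
t=np.linspace(0,2*np.pi,48)
def sil(cal,x,y,r,z0,z1):
    P=[[x+r*np.cos(a),y+r*np.sin(a),z] for z in(z0,z1) for a in t]
    h=cv2.convexHull((proj(cal,P)*16).round().astype(np.int32)); m=np.zeros((384*4,512*4),np.uint8)
    # render 4x supersampled: pixel centre convention
    h=((h.astype(float)/16+.5)*4*16).astype(np.int32)
    cv2.fillPoly(m,[h],255,shift=4)
    return cv2.resize(m,(512,384),interpolation=cv2.INTER_AREA)/255.
def blue(im):
    i=im.astype(int); return ((i[...,2]>i[...,0]*1.7)&(i[...,2]>i[...,1]*1.25)&(i[...,2]>45))
def fitcap(obs,x0,r,z0,z1):
    # obs list of (cal,im)
    B=[]
    for cal,im in obs:
        u=proj(cal,[x0[0],x0[1],(z0+z1)/2])[0]; b=blue(im).astype(np.uint8)
        n,l,s,c=cv2.connectedComponentsWithStats(b)
        k=[i for i in range(1,n) if s[i,4]>40]; k=min(k,key=lambda i:np.hypot(*(c[i]-u))); B.append((cal,l==k))
    def f(p): return sum(np.abs(sil(c,p[0],p[1],r,z0,z1)-b).sum()/b.sum() for c,b in B)
    r_=minimize(f,x0,method="Nelder-Mead",options=dict(initial_simplex=[x0,[x0[0]+.01,x0[1]],[x0[0],x0[1]+.01]],xatol=1e-4,fatol=1e-4))
    return r_.x,r_.fun/len(B)
E
python3 - <<'E'
from fit import *
O={n:(manip.get_calibration(n),manip.grab_frame(n)) for n in("top","scene")}
for nm,x0,r,z0,z1 in [("tube1",(.49,-.08),.02,.094,.118),("tube2",(.535,-.37),.02,.094,.118),("jar1",(.62,-.084),.025,.052,.076),("jar2",(.56,-.162),.025,.052,.076),("sq",(.473,-.304),.018,.07,.092)]:
    for k in (["top"],["scene"],["top","scene"]): print(nm,k,fitcap([O[i] for i in k],list(x0),r,z0,z1))
for n in O:
    cal=O[n][0]; rs=[r for r in manip.cut_out(n,"cup0") if r["p"]>.5]
    for r in rs:
        p=atz(cal,r["at"],.03)[:2]; m=r["mask"]
        def f(p): return np.abs(sil(cal,p[0],p[1],.034,.01,.044)-m).sum()/m.sum()
        q=minimize(f,p,method="Nelder-Mead",options=dict(initial_simplex=[p,p+[.01,0],p+[0,.01]],xatol=1e-4))
        print(n,q.x.round(4),round(q.fun,3))
E
```

```text
tube1 ['top'] (array([ 0.48571952, -0.09146951]), np.float64(0.15476725041161501))
tube1 ['scene'] (array([ 0.48703504, -0.09272776]), np.float64(0.1499124649859944))
tube1 ['top', 'scene'] (array([ 0.48686093, -0.09203171]), np.float64(0.15906876109222318))
tube2 ['top'] (array([ 0.5365686 , -0.39272644]), np.float64(0.26662449926207044))
tube2 ['scene'] (array([ 0.5365738, -0.3934227]), np.float64(0.2961128310973512))
tube2 ['top', 'scene'] (array([ 0.53655083, -0.39346928]), np.float64(0.2844295009080788))
jar1 ['top'] (array([ 0.62600052, -0.09187315]), np.float64(0.1453066332916145))
jar1 ['scene'] (array([ 0.62593484, -0.09434309]), np.float64(0.15207749766573297))
jar1 ['top', 'scene'] (array([ 0.62652444, -0.09367805]), np.float64(0.1502663299362298))
jar2 ['top'] (array([ 0.56392141, -0.17221257]), np.float64(0.14048202614379085))
jar2 ['scene'] (array([ 0.5645105 , -0.17150745]), np.float64(0.18379528082419408))
jar2 ['top', 'scene'] (array([ 0.56428029, -0.17166602]), np.float64(0.16131549795059263))
sq ['top'] (array([ 0.47479367, -0.31474249]), np.float64(0.31098815763929333))
sq ['scene'] (array([ 0.47557568, -0.31805396]), np.float64(0.3925647058823529))
sq ['top', 'scene'] (array([ 0.47640768, -0.31705796]), np.float64(0.3568713647835372))
top [0.5964 0.0726] 0.059
top [0.4844 0.2089] 0.071
top [0.4723 0.0855] 0.04
top [0.609  0.1966] 0.037
scene [0.5943 0.0719] 0.071
scene [0.4846 0.2089] 0.067
scene [0.4723 0.0853] 0.153
scene [0.6077 0.1948] 0.065
```

```bash
cat > g.py <<'E'
from h import *
import sys
T=dict(t1=(.487,-.092),t2=(.5366,-.3933),j1=(.6262,-.0933),j2=(.5643,-.1717),A=(.6085,.1961),B=(.5957,.0723),C=(.4719,.0851),D=(.4847,.2089))
s=manip.get_state()
p=np.array(s["tcp_pos"]);R=np.array(s["tcp_rot"])
print("t",round(float(s["time"]),2),"tcp",p.round(4),"F",np.round(s["force"],1),"open",round(float(s["opening"]),4),"tilt",R[:,2].round(4))
for a in sys.argv[1:]:
    k,z=a.split(":"); d=R.T@(np.array([*T[k],float(z)])-p); print(a,d.round(4),np.linalg.norm(d).round(3))
E
python3 g.py t2:.231 t2:.083
```

```text
t 0.9 tcp [ 0.2025 -0.6176  0.2313] F [-0.   0.2  0.4] open 0.0858 tilt [ 0. -0. -1.]
t2:.231 [ 3.874e-01 -1.091e-01  3.000e-04] 0.402
t2:.083 [ 0.3874 -0.1091  0.1483] 0.429
```

Emit:
carry_out --motion '[[[0.387, -0.109, 0, 0], [0.387, -0.109, 0, 0], [0.387, -0.109, 0, 0], [0.387, -0.109, 0, 0], [0.387, -0.109, 0, 0], [0.387, -0.109, 0, 0], [0.387, -0.109, 0, 0], [0.387, -0.109, 0, 0]]]' --claw 0.0854

```text
time: 1.9
tcp_pos: [0.538, -0.392, 0.2312]
tcp_rot: [[0.949, 0.314, 0.0], [0.314, -0.949, 0.0], [0.0, -0.0, -1.0]]
force: [-0.5, -0.6, 0.6]
opening: 0.0852
```

```bash
python3 g.py t2:.083; python3 - <<'E'
from fit import *
cal=manip.get_calibration("wrist");im=manip.grab_frame("wrist")
cv2.imwrite("pics/w1.png",cv2.cvtColor(im,cv2.COLOR_RGB2BGR))
print(fitcap([(cal,im)],[.5366,-.3933],.02,.094,.118))
E
```

```text
t 1.9 tcp [ 0.538  -0.392   0.2312] F [-0.5 -0.6  0.6] open 0.0852 tilt [ 2.e-04  1.e-04 -1.e+00]
t2:.083 [-0.0017  0.0008  0.1482] 0.148
(array([ 0.53669402, -0.39323062]), np.float64(0.12500799567003715))
```

View pics/w1.png

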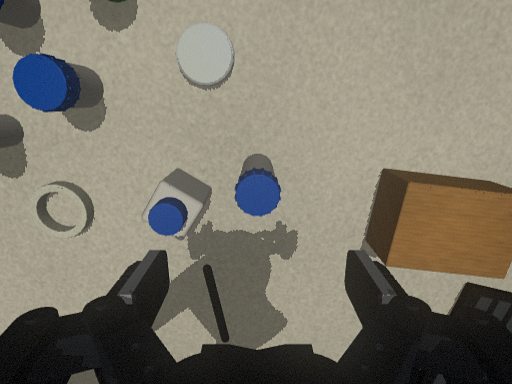

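Emit:
carry_out --motion '[[[-0.0015, 0.001, 0, 10], [-0.0015, 0.001, 0, 20], [-0.0015, 0.001, 0.01, 30], [-0.0015, 0.001, 0.02, 40], [-0.0015, 0.001, 0.04, 50], [-0.0015, 0.001, 0.06, 60], [-0.0015, 0.001, 0.08, 60], [-0.0015, 0.001, 0.08, 60]]]'

```text
time: 2.95
tcp_pos: [0.5339, -0.3946, 0.1498]
tcp_rot: [[0.745, -0.667, -0.003], [-0.667, -0.745, 0.002], [-0.003, 0.0, -1.0]]
force: [0.7, 0.7, 0.1]
opening: 0.085
```

```bash
python3 g.py t2:.083; python3 -c "
from h import *;print(manip.get_state()['joint_positions'])"
```

```text
t 2.95 tcp [ 0.5339 -0.3946  0.1498] F [0.7 0.7 0.1] open 0.085 tilt [-0.0026  0.0017 -1.    ]
t2:.083 [ 0.0014 -0.0028  0.0668] 0.067
[-6.81950061e-01  5.83496625e-01  1.63438985e+00 -3.98496997e-04
  9.26764830e-01  1.61879876e+00]
```

Emit:
carry_out --motion '[[[0.0015, -0.0015, 0.02, 0], [0.0015, -0.0028, 0.04, 0], [0.0015, -0.0028, 0.056, 0], [0.0015, -0.0028, 0.066, 0], [0.0015, -0.0028, 0.067, 0]]]'

```text
time: 3.58
tcp_pos: [0.5364, -0.3931, 0.082]
tcp_rot: [[0.745, -0.667, -0.003], [-0.667, -0.745, 0.002], [-0.004, 0.001, -1.0]]
force: [-0.5, -0.8, -0.2]
opening: 0.0853
```

```bash
python3 g.py t2:.083
```

```text
t 3.58 tcp [ 0.5364 -0.3931  0.082 ] F [-0.5 -0.8 -0.2] open 0.0853 tilt [-0.0035  0.0024 -1.    ]
t2:.083 [ 0.0003  0.     -0.001 ] 0.001
```

Emit:
carry_out --motion '[[[0, 0, 0, 0], [0, 0, 0, 0], [0, 0, 0, 0], [0, 0, 0, 0], [0, 0, 0, 0], [0, 0, 0, 0]]]' --claw 0.02

```text
time: 4.32
tcp_pos: [0.5367, -0.3934, 0.0827]
tcp_rot: [[0.745, -0.667, -0.003], [-0.667, -0.745, 0.002], [-0.003, 0.001, -1.0]]
force: [-0.5, -0.0, 5.3]
opening: 0.0386
```

Emit:
carry_out --motion '[[[0, 0, -0.02, 0], [0, 0, -0.05, 0], [0, 0, -0.09, 0], [0, 0, -0.13, 0], [0, 0, -0.17, 0], [0, 0, -0.18, 0], [0, 0, -0.18, 0]]]'

```text
time: 5.2
tcp_pos: [0.5373, -0.3937, 0.2636]
tcp_rot: [[0.745, -0.667, -0.002], [-0.667, -0.745, 0.001], [-0.002, 0.0, -1.0]]
force: [0.2, -0.1, -2.0]
opening: 0.0388
```

```bash
python3 g.py A:.26 C:.26; python3 - <<'E'
from fit import *
im=manip.grab_frame("scene")
cv2.imwrite("pics/s2.png",cv2.cvtColor(im,cv2.COLOR_RGB2BGR))
E
```

```text
t 5.2 tcp [ 0.5373 -0.3937  0.2636] F [ 0.2 -0.1 -2. ] open 0.0388 tilt [-1.6e-03  9.0e-04 -1.0e+00]
A:.26 [-0.34   -0.4872  0.004 ] 0.594
C:.26 [-0.3679 -0.3134  0.0041] 0.483
```

View pics/s2.png

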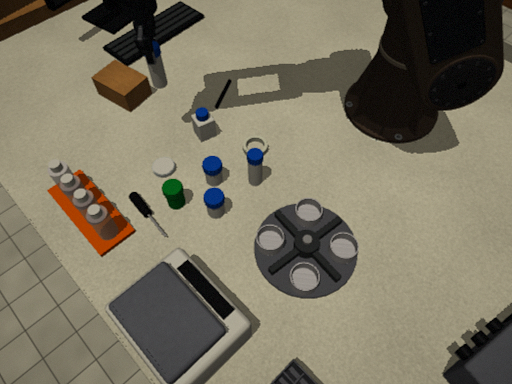

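Emit:
carry_out --motion '[[[-0.012, -0.017, 0.002, -3], [-0.037, -0.053, 0.003, -10], [-0.064, -0.092, 0.004, -18], [-0.092, -0.132, 0.004, -26], [-0.12, -0.172, 0.004, -34], [-0.148, -0.212, 0.004, -42], [-0.176, -0.252, 0.004, -50], [-0.204, -0.292, 0.004, -58]]]'

```text
time: 6.25
tcp_pos: [0.5783, -0.0372, 0.2576]
tcp_rot: [[0.958, 0.285, -0.005], [0.285, -0.958, 0.003], [-0.004, -0.004, -1.0]]
force: [0.5, 0.5, -1.2]
opening: 0.0385
```

```bash
python3 g.py A:.26
```

```text
t 6.25 tcp [ 0.5783 -0.0372  0.2576] F [ 0.5  0.5 -1.2] open 0.0385 tilt [-0.0053  0.0025 -1.    ]
A:.26 [ 0.0955 -0.2149 -0.002 ] 0.235
```

Emit:
carry_out --motion '[[[0.018, -0.04, -0.002, 0], [0.036, -0.08, -0.002, 0], [0.054, -0.12, -0.002, 0], [0.072, -0.16, -0.002, 0], [0.088, -0.198, -0.002, 0], [0.0955, -0.215, -0.002, 0], [0.0955, -0.215, -0.002, 0], [0.0955, -0.215, -0.002, 0]]]'

```text
time: 7.25
tcp_pos: [0.6079, 0.1953, 0.2595]
tcp_rot: [[0.958, 0.286, -0.006], [0.286, -0.958, 0.002], [-0.006, -0.004, -1.0]]
force: [-0.1, -0.3, -2.0]
opening: 0.0385
```

```bash
python3 g.py A:.0985; python3 - <<'E'
from fit import *
im=manip.grab_frame("scene")[130:330,200:420]
cv2.imwrite("pics/s3.png",cv2.resize(cv2.cvtColor(im,cv2.COLOR_RGB2BGR),None,fx=2.5,fy=2.5))
im=manip.grab_frame("wrist")
cv2.imwrite("pics/w3.png",cv2.cvtColor(im,cv2.COLOR_RGB2BGR))
E
```

```text
t 7.25 tcp [0.6079 0.1953 0.2595] F [-0.1 -0.3 -2. ] open 0.0385 tilt [-0.0064  0.0019 -1.    ]
A:.0985 [0.0017 0.     0.161 ] 0.161
```

View pics/s3.png

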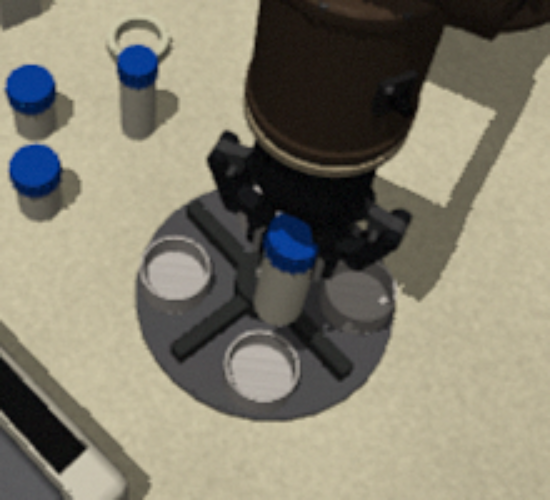

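View pics/w3.png

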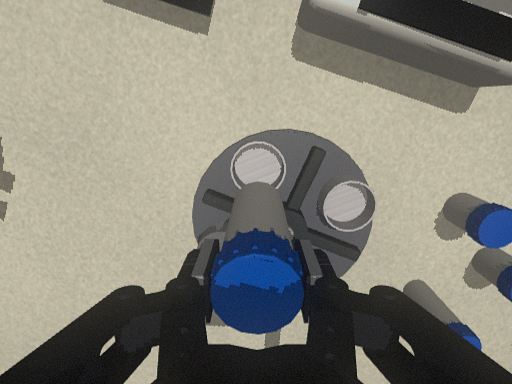

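Emit:
carry_out --motion '[[[0.0015, 0, 0.02, 0], [0.0015, 0, 0.05, 0], [0.0015, 0, 0.085, 0], [0.0015, 0, 0.115, 0], [0.0015, 0, 0.135, 0], [0.0015, 0, 0.148, 0], [0.0015, 0, 0.155, 0], [0.0015, 0, 0.155, 0]]]'

```text
time: 8.35
tcp_pos: [0.6089, 0.1956, 0.105]
tcp_rot: [[0.959, 0.284, -0.006], [0.284, -0.959, 0.002], [-0.005, -0.004, -1.0]]
force: [0.5, 0.4, -0.8]
opening: 0.0385
```

```bash
python3 g.py A:.0985; python3 - <<'E'
from fit import *
im=manip.grab_frame("scene")[130:330,200:420]
cv2.imwrite("pics/s4.png",cv2.resize(cv2.cvtColor(im,cv2.COLOR_RGB2BGR),None,fx=2.5,fy=2.5))
E
```

```text
t 8.35 tcp [0.6089 0.1956 0.105 ] F [ 0.5  0.4 -0.8] open 0.0385 tilt [-0.0057  0.0022 -1.    ]
A:.0985 [-0.0002 -0.0006  0.0065] 0.006
```

View pics/s4.png

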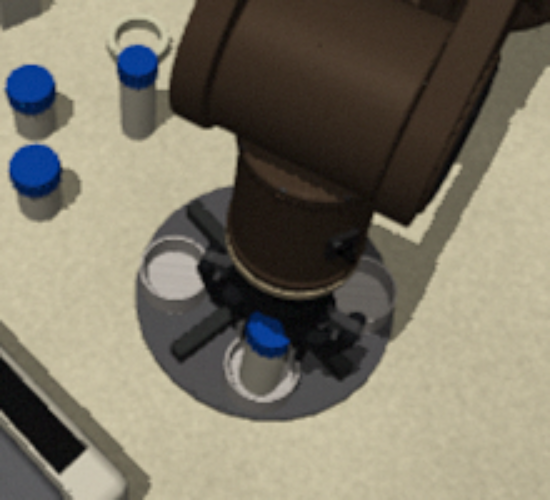

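Tube is inside the cup bore, upright, about centred. Final millimetres slowly.

Emit:
carry_out --motion '[[[0, 0, 0.002, 0], [0, 0, 0.004, 0], [0, 0, 0.0055, 0], [0, 0, 0.0065, 0], [0, 0, 0.0065, 0]]]'

```text
time: 9.02
tcp_pos: [0.6091, 0.1958, 0.0988]
tcp_rot: [[0.959, 0.284, -0.005], [0.284, -0.959, 0.002], [-0.004, -0.004, -1.0]]
force: [0.3, 0.5, -1.7]
opening: 0.0388
```

Emit:
carry_out --motion '[[[0, 0, 0.0005, 0], [0, 0, 0.001, 0], [0, 0, 0.0015, 0], [0, 0, 0.0015, 0]]]'

```text
time: 9.52
tcp_pos: [0.6098, 0.1959, 0.0987]
tcp_rot: [[0.959, 0.284, -0.003], [0.284, -0.959, 0.003], [-0.003, -0.004, -1.0]]
force: [-3.1, -1.3, 16.0]
opening: 0.0388
```

Emit:
carry_out --motion '[[[-0.001, 0, -0.0008, 0], [-0.001, 0, -0.0008, 0]]]'

```text
time: 9.78
tcp_pos: [0.6088, 0.1957, 0.0995]
tcp_rot: [[0.959, 0.284, -0.003], [0.284, -0.959, 0.003], [-0.002, -0.004, -1.0]]
force: [-0.7, 0.5, -2.2]
opening: 0.0386
```

Emit:
carry_out --motion '[[[0, 0, 0, 0], [0, 0, 0, 0], [0, 0, 0, 0], [0, 0, 0, 0], [0, 0, 0, 0]]]' --claw 0.0854

```text
time: 10.4
tcp_pos: [0.6088, 0.1957, 0.0995]
tcp_rot: [[0.959, 0.284, -0.003], [0.284, -0.959, 0.003], [-0.002, -0.004, -1.0]]
force: [0.2, -0.1, 0.8]
opening: 0.0857
```

Emit:
carry_out --motion '[[[0, 0, -0.02, 0], [0, 0, -0.05, 0], [0, 0, -0.09, 0], [0, 0, -0.13, 0], [0, 0, -0.15, 0], [0, 0, -0.15, 0]]]'

```text
time: 11.15
tcp_pos: [0.6102, 0.1954, 0.2512]
tcp_rot: [[0.959, 0.284, -0.0], [0.284, -0.959, 0.004], [0.001, -0.004, -1.0]]
force: [-0.2, -0.2, -0.4]
opening: 0.0853
```

```bash
python3 g.py t1:.24; python3 - <<'E'
from fit import *
im=manip.grab_frame("scene")[130:330,200:420]
cv2.imwrite("pics/s5.png",cv2.resize(cv2.cvtColor(im,cv2.COLOR_RGB2BGR),None,fx=2.5,fy=2.5))
E
```

```text
t 11.15 tcp [0.6102 0.1954 0.2512] F [-0.2 -0.2 -0.4] open 0.0853 tilt [-4.0e-04  3.6e-03 -1.0e+00]
t1:.24 [-0.1998  0.2406  0.0102] 0.313
```

View pics/s5.png

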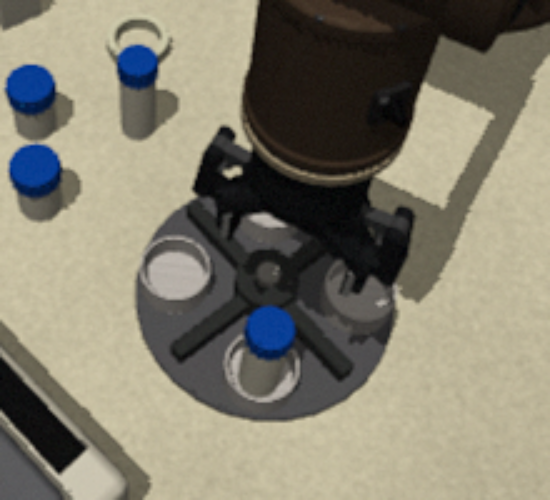

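Emit:
carry_out --motion '[[[-0.04, 0.048, 0.01, 0], [-0.08, 0.096, 0.01, 0], [-0.12, 0.144, 0.01, 0], [-0.16, 0.192, 0.01, 0], [-0.19, 0.229, 0.01, 0], [-0.2, 0.2405, 0.01, 0], [-0.2, 0.2405, 0.01, 0], [-0.2, 0.2405, 0.01, 0]]]'

```text
time: 12.2
tcp_pos: [0.4864, -0.0912, 0.2388]
tcp_rot: [[0.959, 0.285, -0.003], [0.285, -0.959, 0.003], [-0.002, -0.004, -1.0]]
force: [-1.0, 0.7, -0.1]
opening: 0.0856
```

```bash
python3 g.py t1:.083;python3 - <<'E'
from fit import *
cal=manip.get_calibration("wrist");im=manip.grab_frame("wrist")
cv2.imwrite("pics/w6.png",cv2.cvtColor(im,cv2.COLOR_RGB2BGR))
print(fitcap([(cal,im)],[.487,-.092],.02,.094,.118))
print(fitcap([(cal,im)],[.5643,-.1717],.025,.052,.076))
print(fitcap([(cal,im)],[.6262,-.0933],.025,.052,.076))
E
```

```text
t 12.2 tcp [ 0.4864 -0.0912  0.2388] F [-1.   0.7 -0.1] open 0.0856 tilt [-0.0029  0.0035 -1.    ]
t1:.083 [0.0006 0.0015 0.1558] 0.156
(array([ 0.48628179, -0.09307083]), np.float64(0.12789643505636764))
(array([ 0.56368576, -0.17237176]), np.float64(0.14871602732224687))
(array([ 0.62490061, -0.09406985]), np.float64(0.09590963210803152))
```

View pics/w6.png

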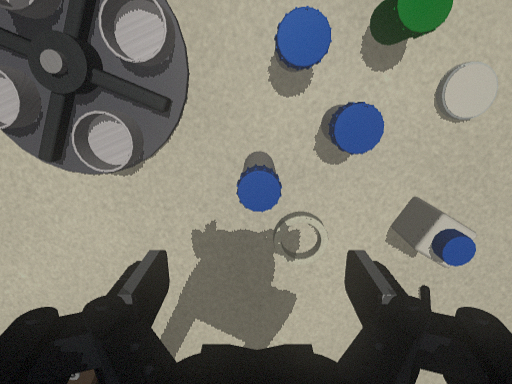

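Emit:
carry_out --motion '[[[0.0002, 0.0018, 0.02, 0], [0.0002, 0.0018, 0.05, 0], [0.0002, 0.0018, 0.09, 0], [0.0002, 0.0018, 0.125, 0], [0.0002, 0.0018, 0.148, 0], [0.0002, 0.0018, 0.156, 0], [0.0002, 0.0018, 0.156, 0], [0.0002, 0.0018, 0.156, 0]]]'

```text
time: 13.25
tcp_pos: [0.4874, -0.0922, 0.0837]
tcp_rot: [[0.958, 0.286, -0.002], [0.286, -0.958, 0.003], [-0.001, -0.003, -1.0]]
force: [-0.5, 0.9, -1.1]
opening: 0.0858
```

Emit:
carry_out --motion '[[[0, 0, 0, 0], [0, 0, 0, 0], [0, 0, 0, 0], [0, 0, 0, 0], [0, 0, 0, 0], [0, 0, 0, 0]]]' --claw 0.02

```text
time: 14.0
tcp_pos: [0.4878, -0.0923, 0.0843]
tcp_rot: [[0.958, 0.286, -0.001], [0.286, -0.958, 0.003], [0.0, -0.003, -1.0]]
force: [-2.0, 0.1, 11.0]
opening: 0.0385
```

Emit:
carry_out --motion '[[[0, 0, -0.02, 0], [0, 0, -0.05, 0], [0, 0, -0.09, 0], [0, 0, -0.13, 0], [0, 0, -0.16, 0], [0, 0, -0.165, 0], [0, 0, -0.165, 0]]]'

```text
time: 14.88
tcp_pos: [0.4877, -0.0928, 0.2489]
tcp_rot: [[0.958, 0.286, -0.001], [0.286, -0.958, 0.003], [0.0, -0.003, -1.0]]
force: [-0.5, 0.1, -1.4]
opening: 0.0386
```

```bash
python3 g.py C:.25
```

```text
t 14.88 tcp [ 0.4877 -0.0928  0.2489] F [-0.5  0.1 -1.4] open 0.0386 tilt [-7.0e-04  2.8e-03 -1.0e+00]
C:.25 [ 0.0357 -0.175  -0.0006] 0.179
```

Emit:
carry_out --motion '[[[0.004, -0.02, 0, 0], [0.012, -0.06, 0, 0], [0.02, -0.1, 0, 0], [0.028, -0.14, 0, 0], [0.034, -0.166, 0, 0], [0.0357, -0.175, 0, 0], [0.0357, -0.175, 0, 0], [0.0357, -0.175, 0, 0]]]'

```text
time: 15.88
tcp_pos: [0.4718, 0.0843, 0.249]
tcp_rot: [[0.958, 0.285, -0.001], [0.285, -0.958, 0.003], [-0.0, -0.003, -1.0]]
force: [0.8, -0.6, -1.5]
opening: 0.0391
```

```bash
python3 g.py C:.106; python3 - <<'E'
from fit import *
im=manip.grab_frame("scene")[130:330,200:420]
cv2.imwrite("pics/s7.png",cv2.resize(cv2.cvtColor(im,cv2.COLOR_RGB2BGR),None,fx=2.5,fy=2.5))
im=manip.grab_frame("wrist")
cv2.imwrite("pics/w7.png",cv2.cvtColor(im,cv2.COLOR_RGB2BGR))
E
```

```text
t 15.88 tcp [0.4718 0.0843 0.249 ] F [ 0.8 -0.6 -1.5] open 0.0391 tilt [-0.0013  0.0026 -1.    ]
C:.106 [ 0.0004 -0.0003  0.143 ] 0.143
```

View pics/w7.png

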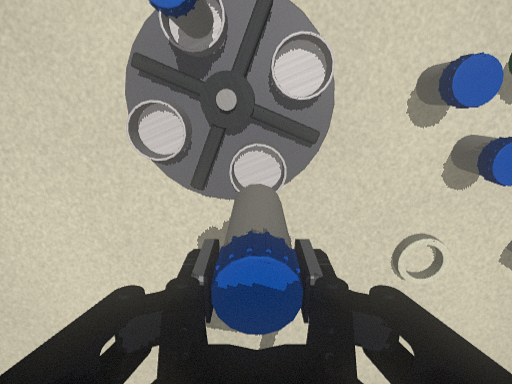

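Held tube stays upright, over cup C (258,168); the first tube stands in the opposite cup (195,20). Lower.

Emit:
carry_out --motion '[[[0.0005, -0.0005, 0.02, 0], [0.0005, -0.0005, 0.05, 0], [0.0005, -0.0005, 0.08, 0], [0.0005, -0.0005, 0.11, 0], [0.0005, -0.0005, 0.13, 0], [0.0005, -0.0005, 0.14, 0], [0.0005, -0.0005, 0.143, 0], [0.0005, -0.0005, 0.143, 0]]]'

```text
time: 16.98
tcp_pos: [0.4725, 0.0852, 0.1067]
tcp_rot: [[0.959, 0.284, -0.0], [0.284, -0.959, 0.003], [0.001, -0.003, -1.0]]
force: [1.1, -0.7, -0.6]
opening: 0.0384
```

Emit:
carry_out --motion '[[[0, 0, 0.0015, 0], [0, 0, 0.003, 0], [0, 0, 0.0045, 0], [0, 0, 0.0055, 0], [0, 0, 0.0055, 0]]]'

```text
time: 17.6
tcp_pos: [0.4724, 0.0853, 0.1011]
tcp_rot: [[0.959, 0.285, -0.0], [0.285, -0.959, 0.003], [0.0, -0.003, -1.0]]
force: [0.7, 0.3, -1.2]
opening: 0.039
```

Emit:
carry_out --motion '[[[0, 0, 0.0006, 0], [0, 0, 0.0012, 0], [0, 0, 0.0012, 0]]]'

```text
time: 17.98
tcp_pos: [0.4727, 0.0853, 0.1003]
tcp_rot: [[0.959, 0.285, 0.0], [0.285, -0.959, 0.003], [0.001, -0.003, -1.0]]
force: [-2.5, -0.8, 9.8]
opening: 0.0385
```

Floor contact at 9.8 N. Release and rise.

Emit:
carry_out --motion '[[[0, 0, -0.0005, 0], [0, 0, -0.0005, 0], [0, 0, -0.0005, 0], [0, 0, -0.0005, 0], [0, 0, -0.0005, 0], [0, 0, -0.0005, 0]]]' --claw 0.0854

```text
time: 18.73
tcp_pos: [0.4727, 0.0853, 0.1008]
tcp_rot: [[0.959, 0.284, 0.0], [0.284, -0.959, 0.003], [0.001, -0.003, -1.0]]
force: [0.7, -0.8, 0.4]
opening: 0.0854
```

Emit:
carry_out --motion '[[[0, 0, -0.02, 0], [0, 0, -0.05, 0], [0, 0, -0.09, 0], [0, 0, -0.12, 0], [0, 0, -0.13, 0], [0, 0, -0.13, 0]]]'

```text
time: 19.48
tcp_pos: [0.4728, 0.0849, 0.2308]
tcp_rot: [[0.959, 0.284, 0.001], [0.284, -0.959, 0.003], [0.002, -0.003, -1.0]]
force: [0.2, -0.6, 0.3]
opening: 0.0851
```

```bash
sed -i 's/j1=(.6262,-.0933)/j1=(.6257,-.0937)/;s/j2=(.5643,-.1717)/j2=(.5641,-.172)/' g.py; python3 g.py j1:.23 j1:.2; python3 - <<'E'
from fit import *
im=manip.grab_frame("scene")[130:330,200:420]
cv2.imwrite("pics/s8.png",cv2.resize(cv2.cvtColor(im,cv2.COLOR_RGB2BGR),None,fx=2.5,fy=2.5))
E
```

```text
t 19.48 tcp [0.4728 0.0849 0.2308] F [ 0.2 -0.6  0.3] open 0.0851 tilt [ 8.0e-04  2.9e-03 -1.0e+00]
j1:.23 [0.0958 0.2148 0.0004] 0.235
j1:.2 [0.0957 0.2148 0.0304] 0.237
```

View pics/s8.png

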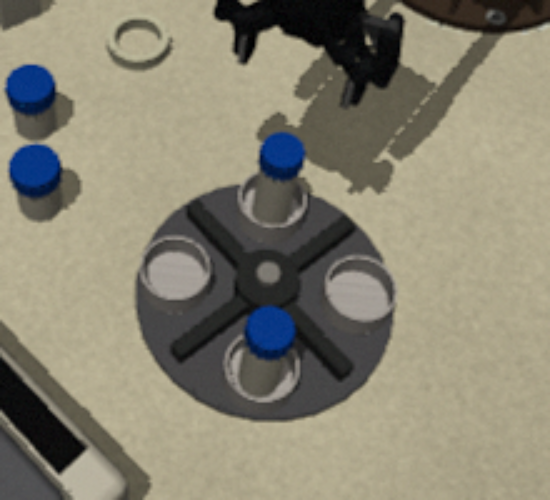

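Emit:
carry_out --motion '[[[0.018, 0.04, 0, 0], [0.036, 0.08, 0, 0], [0.054, 0.12, 0, 0], [0.072, 0.16, 0.005, 0], [0.09, 0.2, 0.02, 0], [0.0958, 0.2148, 0.03, 0], [0.0958, 0.2148, 0.03, 0], [0.0958, 0.2148, 0.03, 0]]]'

```text
time: 20.52
tcp_pos: [0.6244, -0.0927, 0.1992]
tcp_rot: [[0.959, 0.285, -0.002], [0.285, -0.959, 0.003], [-0.001, -0.004, -1.0]]
force: [0.8, 0.1, -0.0]
opening: 0.0855
```

```bash
python3 g.py j1:.042;python3 - <<'E'
from fit import *
cal=manip.get_calibration("wrist");im=manip.grab_frame("wrist")
cv2.imwrite("pics/w9.png",cv2.cvtColor(im,cv2.COLOR_RGB2BGR))
print(fitcap([(cal,im)],[.6257,-.0937],.025,.052,.076))
E
```

```text
t 20.52 tcp [ 0.6244 -0.0927  0.1992] F [ 0.8  0.1 -0. ] open 0.0855 tilt [-0.0017  0.0032 -1.    ]
j1:.042 [0.0011 0.0018 0.1572] 0.157
(array([ 0.62596959, -0.09365764]), np.float64(0.1025819717970558))
```

View pics/w9.png

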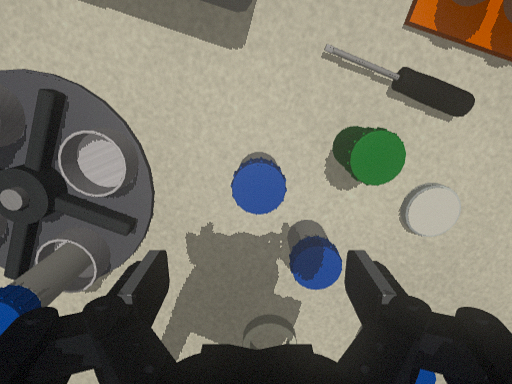

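Emit:
carry_out --motion '[[[0.0013, 0.0015, 0.02, 0], [0.0013, 0.0015, 0.05, 0], [0.0013, 0.0015, 0.09, 0], [0.0013, 0.0015, 0.125, 0], [0.0013, 0.0015, 0.148, 0], [0.0013, 0.0015, 0.157, 0], [0.0013, 0.0015, 0.157, 0], [0.0013, 0.0015, 0.157, 0]]]'

```text
time: 21.58
tcp_pos: [0.6269, -0.0932, 0.0439]
tcp_rot: [[0.958, 0.285, 0.001], [0.285, -0.958, 0.003], [0.002, -0.002, -1.0]]
force: [1.0, -0.1, 0.5]
opening: 0.0854
```

Emit:
carry_out --motion '[[[0, 0, 0, 0], [0, 0, 0, 0], [0, 0, 0, 0], [0, 0, 0, 0], [0, 0, 0, 0], [0, 0, 0, 0]]]' --claw 0.03

```text
time: 22.32
tcp_pos: [0.6274, -0.0933, 0.0449]
tcp_rot: [[0.958, 0.285, 0.002], [0.285, -0.958, 0.002], [0.003, -0.002, -1.0]]
force: [-3.0, 0.3, 11.0]
opening: 0.0487
```

Emit:
carry_out --motion '[[[0, 0, -0.02, 0], [0, 0, -0.05, 0], [0, 0, -0.09, 0], [0, 0, -0.13, 0], [0, 0, -0.16, 0], [0, 0, -0.17, 0], [0, 0, -0.17, 0]]]'

```text
time: 23.2
tcp_pos: [0.6271, -0.0937, 0.2154]
tcp_rot: [[0.958, 0.285, 0.003], [0.285, -0.958, 0.002], [0.003, -0.001, -1.0]]
force: [0.2, -0.7, -1.5]
opening: 0.0484
```

```bash
python3 g.py D:.22 B:.22
```

```text
t 23.2 tcp [ 0.6271 -0.0937  0.2154] F [ 0.2 -0.7 -1.5] open 0.0484 tilt [ 0.0029  0.0023 -1.    ]
D:.22 [-0.0501 -0.3307 -0.0043] 0.334
B:.22 [ 0.0173 -0.1681 -0.0043] 0.169
```

Emit:
carry_out --motion '[[[-0.003, -0.02, -0.003, 0], [-0.009, -0.06, -0.005, 0], [-0.016, -0.105, -0.005, 0], [-0.0225, -0.15, -0.005, 0], [-0.03, -0.2, -0.005, 0], [-0.0375, -0.25, -0.005, 0], [-0.044, -0.295, -0.005, 0], [-0.049, -0.32, -0.005, 0]]]'

```text
time: 24.2
tcp_pos: [0.4863, 0.201, 0.2196]
tcp_rot: [[0.958, 0.287, 0.001], [0.287, -0.958, 0.002], [0.001, -0.002, -1.0]]
force: [1.2, 0.6, -0.8]
opening: 0.0484
```

```bash
python3 g.py D:.22
```

```text
t 24.2 tcp [0.4863 0.201  0.2196] F [ 1.2  0.6 -0.8] open 0.0484 tilt [ 6.0e-04  1.9e-03 -1.0e+00]
D:.22 [ 0.0008 -0.008  -0.0004] 0.008
```

Emit:
carry_out --motion '[[[0.001, -0.008, 0, 0], [0.001, -0.008, 0, 0], [0.001, -0.008, 0, 0]]]'

```text
time: 24.58
tcp_pos: [0.4851, 0.2083, 0.2194]
tcp_rot: [[0.958, 0.287, 0.0], [0.287, -0.958, 0.002], [0.001, -0.001, -1.0]]
force: [-0.9, 0.3, -0.9]
opening: 0.0485
```

```bash
python3 g.py D:.067; python3 - <<'E'
from fit import *
im=manip.grab_frame("scene")[130:330,200:420]
cv2.imwrite("pics/s10.png",cv2.resize(cv2.cvtColor(im,cv2.COLOR_RGB2BGR),None,fx=2.5,fy=2.5))
im=manip.grab_frame("wrist")
cv2.imwrite("pics/w10.png",cv2.cvtColor(im,cv2.COLOR_RGB2BGR))
E
```

```text
t 24.57 tcp [0.4851 0.2083 0.2194] F [-0.9  0.3 -0.9] open 0.0485 tilt [ 3.0e-04  1.6e-03 -1.0e+00]
D:.067 [-0.0003 -0.0005  0.1524] 0.152
```

View pics/s10.png

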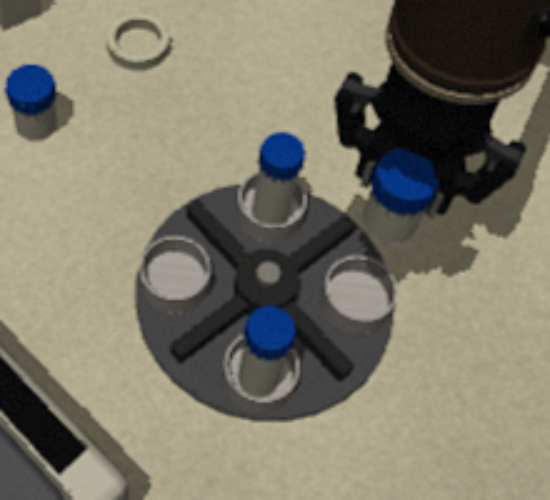

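View pics/w10.png

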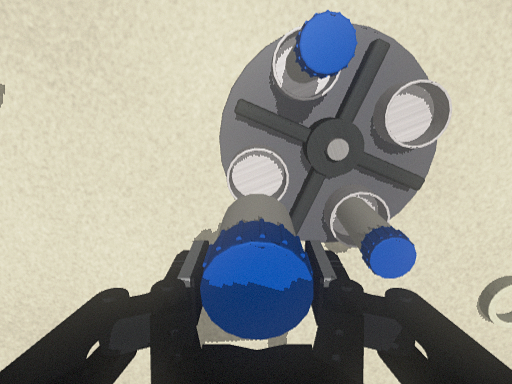

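Emit:
carry_out --motion '[[[0, -0.0005, 0.02, 0], [0, -0.0005, 0.05, 0], [0, -0.0005, 0.085, 0], [0, -0.0005, 0.115, 0], [0, -0.0005, 0.138, 0], [0, -0.0005, 0.149, 0], [0, -0.0005, 0.152, 0], [0, -0.0005, 0.152, 0]]]'

```text
time: 25.68
tcp_pos: [0.4856, 0.2089, 0.068]
tcp_rot: [[0.958, 0.286, 0.001], [0.286, -0.958, 0.002], [0.002, -0.002, -1.0]]
force: [0.2, -0.2, -0.5]
opening: 0.0487
```

Emit:
carry_out --motion '[[[0, 0, 0.0015, 0], [0, 0, 0.003, 0], [0, 0, 0.0045, 0], [0, 0, 0.0055, 0], [0, 0, 0.0055, 0]]]'

```text
time: 26.3
tcp_pos: [0.4855, 0.2089, 0.0624]
tcp_rot: [[0.958, 0.286, 0.001], [0.286, -0.958, 0.002], [0.001, -0.002, -1.0]]
force: [0.7, -0.8, -0.8]
opening: 0.0485
```

Emit:
carry_out --motion '[[[0, 0, 0.0006, 0], [0, 0, 0.0012, 0], [0, 0, 0.0018, 0], [0, 0, 0.0018, 0]]]'

```text
time: 26.8
tcp_pos: [0.4856, 0.2089, 0.0609]
tcp_rot: [[0.958, 0.286, 0.001], [0.286, -0.958, 0.002], [0.002, -0.002, -1.0]]
force: [-2.2, -0.7, 6.1]
opening: 0.0489
```

Emit:
carry_out --motion '[[[0, 0, -0.0003, 0], [0, 0, -0.0003, 0], [0, 0, -0.0003, 0], [0, 0, -0.0003, 0], [0, 0, -0.0003, 0], [0, 0, -0.0003, 0]]]' --claw 0.0854

```text
time: 27.55
tcp_pos: [0.4856, 0.2089, 0.0612]
tcp_rot: [[0.958, 0.286, 0.001], [0.286, -0.958, 0.002], [0.002, -0.002, -1.0]]
force: [-0.4, -0.4, 0.9]
opening: 0.0854
```

Emit:
carry_out --motion '[[[0, 0, -0.02, 0], [0, 0, -0.05, 0], [0, 0, -0.09, 0], [0, 0, -0.13, 0], [0, 0, -0.16, 0], [0, 0, -0.17, 0], [0, 0, -0.17, 0]]]'

```text
time: 28.42
tcp_pos: [0.4855, 0.2086, 0.2312]
tcp_rot: [[0.958, 0.286, 0.002], [0.286, -0.958, 0.002], [0.002, -0.002, -1.0]]
force: [-0.4, 0.3, 0.0]
opening: 0.0854
```

```bash
python3 g.py j2:.23 j2:.2; python3 - <<'E'
from fit import *
im=manip.grab_frame("scene")[130:330,200:420]
cv2.imwrite("pics/s11.png",cv2.resize(cv2.cvtColor(im,cv2.COLOR_RGB2BGR),None,fx=2.5,fy=2.5))
E
```

```text
t 28.43 tcp [0.4855 0.2086 0.2312] F [-0.4  0.3  0. ] open 0.0854 tilt [ 0.0017  0.0022 -1.    ]
j2:.23 [-0.0334  0.3872  0.0005] 0.389
j2:.2 [-0.0335  0.3873  0.0305] 0.39
```

View pics/s11.png

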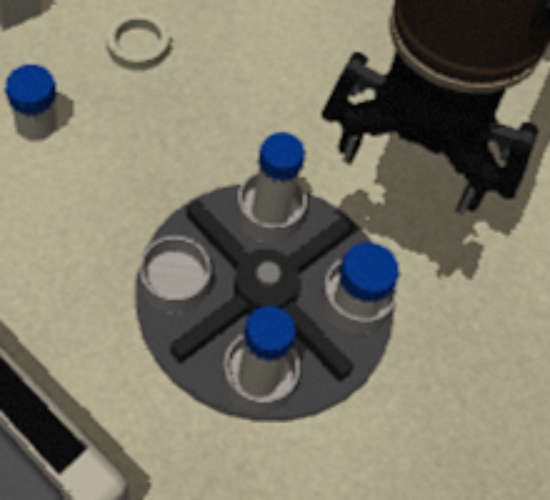

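Emit:
carry_out --motion '[[[-0.004, 0.05, 0, 0], [-0.009, 0.105, 0, 0], [-0.014, 0.16, 0, 0], [-0.0185, 0.215, 0, 0], [-0.023, 0.27, 0, 0], [-0.028, 0.325, 0, 0], [-0.032, 0.37, 0, 0], [-0.0334, 0.387, 0, 0]]]'

```text
time: 29.48
tcp_pos: [0.5632, -0.1741, 0.228]
tcp_rot: [[0.959, 0.284, -0.002], [0.284, -0.959, 0.002], [-0.001, -0.003, -1.0]]
force: [-0.1, 0.3, 0.3]
opening: 0.0853
```

Emit:
carry_out --motion '[[[0, 0, 0.015, 0], [0, 0, 0.03, 0], [0, 0, 0.03, 0]]]'

```text
time: 29.85
tcp_pos: [0.5619, -0.1724, 0.196]
tcp_rot: [[0.959, 0.285, -0.005], [0.285, -0.959, 0.004], [-0.004, -0.005, -1.0]]
force: [0.3, 0.3, 0.1]
opening: 0.0854
```

```bash
python3 g.py j2:.042;python3 - <<'E'
from fit import *
cal=manip.get_calibration("wrist");im=manip.grab_frame("wrist")
cv2.imwrite("pics/w12.png",cv2.cvtColor(im,cv2.COLOR_RGB2BGR))
print(fitcap([(cal,im)],[.5641,-.172],.025,.052,.076))
E
```

```text
t 29.85 tcp [ 0.5619 -0.1724  0.196 ] F [0.3 0.3 0.1] open 0.0854 tilt [-0.005   0.0036 -1.    ]
j2:.042 [0.0028 0.0011 0.154 ] 0.154
(array([ 0.56426697, -0.17232618]), np.float64(0.09413758723828512))
```

View pics/w12.png

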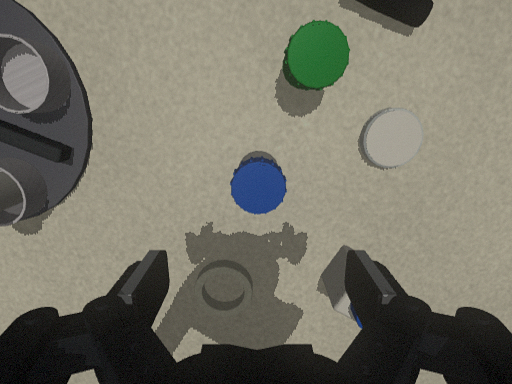

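Emit:
carry_out --motion '[[[0.002, 0.001, 0.02, 0], [0.0028, 0.001, 0.05, 0], [0.0028, 0.001, 0.085, 0], [0.0028, 0.001, 0.12, 0], [0.0028, 0.001, 0.144, 0], [0.0028, 0.001, 0.153, 0], [0.0028, 0.001, 0.153, 0], [0.0028, 0.001, 0.153, 0]]]'

```text
time: 30.9
tcp_pos: [0.5657, -0.1725, 0.0451]
tcp_rot: [[0.958, 0.285, -0.002], [0.285, -0.958, 0.003], [-0.001, -0.003, -1.0]]
force: [0.2, -0.2, 0.8]
opening: 0.0849
```

Emit:
carry_out --motion '[[[0, 0, 0, 0], [0, 0, 0, 0], [0, 0, 0, 0], [0, 0, 0, 0], [0, 0, 0, 0], [0, 0, 0, 0]]]' --claw 0.03

```text
time: 31.65
tcp_pos: [0.5662, -0.1726, 0.0461]
tcp_rot: [[0.959, 0.285, -0.001], [0.285, -0.959, 0.002], [-0.0, -0.002, -1.0]]
force: [-1.9, 1.5, 11.9]
opening: 0.0487
```

Emit:
carry_out --motion '[[[0, 0, -0.02, 0], [0, 0, -0.05, 0], [0, 0, -0.09, 0], [0, 0, -0.13, 0], [0, 0, -0.165, 0], [0, 0, -0.175, 0], [0, 0, -0.175, 0]]]'

```text
time: 32.52
tcp_pos: [0.5663, -0.173, 0.221]
tcp_rot: [[0.959, 0.285, -0.0], [0.285, -0.959, 0.002], [0.0, -0.002, -1.0]]
force: [0.1, -0.6, -1.5]
opening: 0.0489
```

```bash
python3 g.py B:.22
```

```text
t 32.52 tcp [ 0.5663 -0.173   0.221 ] F [ 0.1 -0.6 -1.5] open 0.0489 tilt [-4.e-04  2.e-03 -1.e+00]
B:.22 [ 0.0981 -0.2267  0.0015] 0.247
```

Emit:
carry_out --motion '[[[0.009, -0.02, 0, 0], [0.027, -0.062, 0, 0], [0.046, -0.106, 0, 0], [0.065, -0.15, 0, 0], [0.083, -0.192, 0, 0], [0.095, -0.22, 0, 0], [0.098, -0.2267, 0, 0], [0.098, -0.2267, 0, 0]]]'

```text
time: 33.52
tcp_pos: [0.595, 0.0729, 0.2206]
tcp_rot: [[0.958, 0.286, -0.002], [0.286, -0.958, 0.002], [-0.001, -0.002, -1.0]]
force: [-0.2, -0.4, -1.8]
opening: 0.0484
```

```bash
python3 g.py B:.068; python3 - <<'E'
from fit import *
im=manip.grab_frame("wrist")
cv2.imwrite("pics/w13.png",cv2.cvtColor(im,cv2.COLOR_RGB2BGR))
E
```

```text
t 33.52 tcp [0.595  0.0729 0.2206] F [-0.2 -0.4 -1.8] open 0.0484 tilt [-0.0019  0.0018 -1.    ]
B:.068 [0.0007 0.0011 0.1526] 0.153
```

View pics/w13.png

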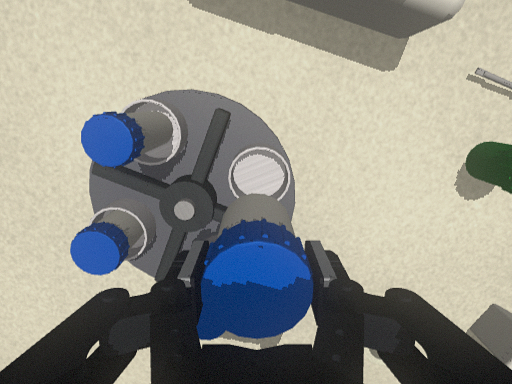

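Emit:
carry_out --motion '[[[0.0007, 0.0008, 0.02, 0], [0.0007, 0.0008, 0.05, 0], [0.0007, 0.0008, 0.085, 0], [0.0007, 0.0008, 0.115, 0], [0.0007, 0.0008, 0.138, 0], [0.0007, 0.0008, 0.149, 0], [0.0007, 0.0008, 0.152, 0], [0.0007, 0.0008, 0.152, 0]]]'

```text
time: 34.58
tcp_pos: [0.5961, 0.0716, 0.0693]
tcp_rot: [[0.959, 0.285, -0.001], [0.285, -0.959, 0.002], [-0.0, -0.002, -1.0]]
force: [0.6, 0.3, -1.7]
opening: 0.0488
```

Emit:
carry_out --motion '[[[0, 0, 0.0015, 0], [0, 0, 0.003, 0], [0, 0, 0.0045, 0], [0, 0, 0.0055, 0], [0, 0, 0.0055, 0]]]'

```text
time: 35.2
tcp_pos: [0.596, 0.0716, 0.0638]
tcp_rot: [[0.959, 0.285, -0.001], [0.285, -0.959, 0.002], [-0.001, -0.002, -1.0]]
force: [-1.0, 0.5, -1.6]
opening: 0.0482
```

Emit:
carry_out --motion '[[[0, 0, 0.0006, 0], [0, 0, 0.0012, 0], [0, 0, 0.0018, 0], [0, 0, 0.002, 0], [0, 0, 0.002, 0]]]'

```text
time: 35.83
tcp_pos: [0.5962, 0.0717, 0.0621]
tcp_rot: [[0.959, 0.285, -0.001], [0.285, -0.959, 0.002], [-0.0, -0.002, -1.0]]
force: [-1.8, 0.8, 5.5]
opening: 0.0484
```

Emit:
carry_out --motion '[[[0, 0, -0.0003, 0], [0, 0, -0.0003, 0], [0, 0, -0.0003, 0], [0, 0, -0.0003, 0], [0, 0, -0.0003, 0], [0, 0, -0.0003, 0]]]' --claw 0.0854

```text
time: 36.58
tcp_pos: [0.5962, 0.0717, 0.0624]
tcp_rot: [[0.959, 0.285, -0.001], [0.285, -0.959, 0.002], [-0.0, -0.002, -1.0]]
force: [0.4, -0.1, 0.1]
opening: 0.0855
```

Emit:
carry_out --motion '[[[0, 0, -0.02, 0], [0, 0, -0.05, 0], [0, 0, -0.09, 0], [0, 0, -0.13, 0], [0, 0, -0.17, 0], [0, 0, -0.19, 0], [0, 0, -0.19, 0]]]'

```text
time: 37.45
tcp_pos: [0.5971, 0.0714, 0.2539]
tcp_rot: [[0.959, 0.285, 0.002], [0.285, -0.959, 0.002], [0.003, -0.001, -1.0]]
force: [-0.3, -0.6, -1.0]
opening: 0.0855
```

Emit:
carry_out --motion '[[[0, 0.04, 0, 0], [0, 0.09, 0, 0], [0, 0.14, 0, 0], [0, 0.19, 0, 0], [0, 0.24, 0, 0], [0, 0.27, 0, 0], [0, 0.28, 0, 0], [0, 0.28, 0, 0]]]'

```text
time: 38.45
tcp_pos: [0.6765, -0.1968, 0.2524]
tcp_rot: [[0.959, 0.284, 0.001], [0.284, -0.959, 0.003], [0.002, -0.002, -1.0]]
force: [0.2, -0.2, 0.7]
opening: 0.0854
```

```bash
python3 g.py; python3 - <<'E'
from fit import *
O={n:(manip.get_calibration(n),manip.grab_frame(n)) for n in("top","scene")}
a=O["scene"][1][70:330,140:420]; b=O["top"][1][110:310,100:450]
cv2.imwrite("pics/s14.png",cv2.resize(cv2.cvtColor(a,cv2.COLOR_RGB2BGR),None,fx=2.2,fy=2.2))
cv2.imwrite("pics/t14.png",cv2.resize(cv2.cvtColor(b,cv2.COLOR_RGB2BGR),None,fx=2.2,fy=2.2))
for nm,x0,r,h in [("A",(.6085,.1961),.02,.118),("C",(.4719,.0851),.02,.118),("B",(.5957,.0723),.025,.076),("D",(.4847,.2089),.025,.076)]:
  for k in O: print(nm,k,fitcap([O[k]],list(x0),r,h-.024+.016,h+.016))
E
```

```text
t 38.45 tcp [ 0.6765 -0.1968  0.2524] F [ 0.2 -0.2  0.7] open 0.0854 tilt [ 8.0e-04  2.7e-03 -1.0e+00]
A top (array([0.60913721, 0.1940541 ]), np.float64(0.22778258362168397))
A scene (array([0.60932062, 0.1945137 ]), np.float64(0.05894368889617129))
C top (array([0.4725811 , 0.08598022]), np.float64(0.10975056689342404))
C scene (array([0.47315759, 0.08504547]), np.float64(0.12112003472975907))
B top (array([0.595458  , 0.07281743]), np.float64(0.11341332552921667))
B scene (array([0.59436232, 0.0718509 ]), np.float64(0.07485246525794784))
D top (array([0.49361587, 0.20673084]), np.float64(1.2321494635590085))
D scene (array([0.48549424, 0.20843071]), np.float64(0.08350049697298273))
```

View pics/s14.png

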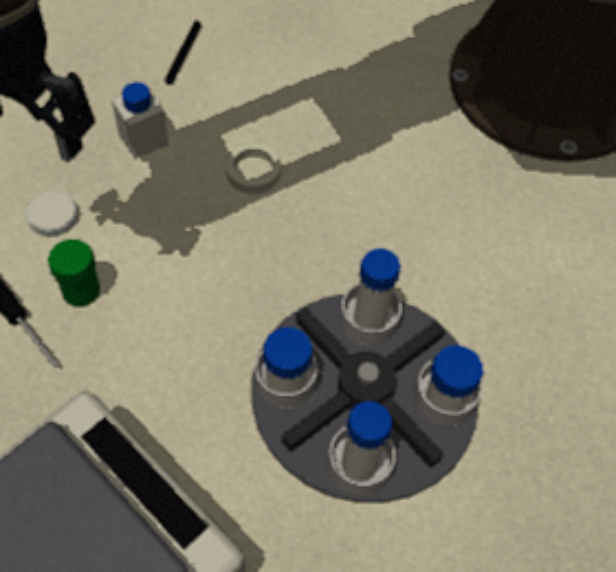

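View pics/t14.png

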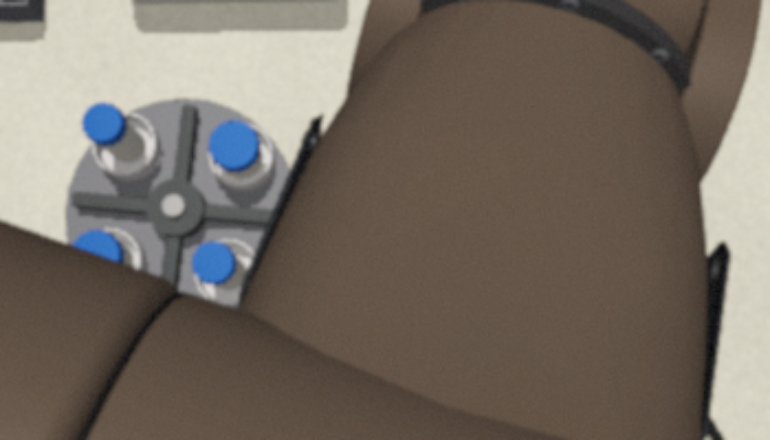

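```bash
python3 -c "
from cell import manip
print(manip.finish_job())"
```

```text
the job is handed in; nothing more can be done
None
```

The rotor is loaded as asked and the job is handed in at about 38.6 s of the 115 s allowed; `finish_job` gives no verdict. The two tubes stand in one pair of facing cups and the two jars in the other pair.

- **How I placed them:** I gripped each container by its cap and lowered it slowly until I felt the cup floor. The wrist force at contact was 5.5 to 16 N. I opened the fingers only after that, so nothing was dropped.
- **Position checks:** In the last scene-camera picture all four containers are upright and within about 2 mm of their cup centres. The cap fits at the expected seated heights match, so they are down on the cup floors.
- **One check that failed:** The top-camera fit of one jar (the one near x 0.485, y 0.209) was poor because the arm covered part of its cap. The scene camera puts that jar within 1 mm of its cup centre. The top-camera fits of the other three agreed with the scene camera.
- **Left alone:** I did not touch the square bottle or the green look-alike. The gripper ended open, away from the rotor and touching nothing.

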